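# Put the hole saws back in the rack in reverse order

## Robot

A 6-joint arm with a two-finger parallel gripper is mounted at the origin on the work surface. World frame = base frame: x ahead of the robot, y to its left, z up, the work surface at z = 0. Lengths are in mm, angles in degrees, forces in N, time in s.
With the tool pointing down it reaches from about 350 to 850 mm from the base axis. Payload 8.1 kg.
Tool frame: the origin (TCP) lies midway between the tips of the shut fingers; the grasp point (between the pads) lies 19 mm behind it (hold_point_z is the distance from the TCP to the grasp point, in mm); z points along the fingers, y is the direction in which the jaws open and shut (so a half turn about z gives the same grasp; the last joint's range is limited). The gripper opens to 85 mm and grips with 20 to 120 N. Pads are 22 mm wide; open, the fingers measure 114 mm over their backs; the gripper's body (76 mm by 85 mm) begins 54 mm behind the grasp point. The pads swing forward as they close: fully open they stand 13 mm farther back than shut.
Start: joints at [69.649, 7.471, 85.268, -0, 87.261, -4.893], TCP at [159.901, 578.305, 208.692] pointing down, gripper open.
Joint ranges: [-169.43, 169.43], [-51.17, 129.36], [1.28, 143.12], [-76.62, 256.62], [0, 156.53], [-152.29, 152.29]. Speed limits (degrees/s): [136.94, 136.94, 159.86, 180, 180, 180].

## Interface

Orientations are given as [roll, pitch, yaw] about the fixed x, y, z axes, in that order (R = Rz(yaw) Ry(pitch) Rx(roll)).
In Python, from bench import sense, snapshot, camera_params, hand_in, hold_point_z gives the robot as it stands.
- The arm moves only by the tool servo_tool, never from a script. Its argument "motion" is a list of rows, each a list of 7 numbers: the finger opening in mm, from 0 to 85.4, then the shift along the tool's x, y, z in mm, then the turn, a rotation vector about the tool's x, y, z in rad. A call has 1 to 10 rows; each row shifts and turns the pose as measured when the row begins, along the tool's axes as they then stand; what a row does not reach is not made up. A row lasts 1/10 s, in which the tool goes at most 50 mm and 8.59 degrees, less where a joint would pass 70% of its speed; a pose out of reach is approached as far as the arm can. A call with a gripper value outside its range is refused whole. The fingers move at their own pace and stop on an object; "force" is the grip in N (left out, the last holds). Time passes only in rows, so rows that do not move let the fingers close. It gives the time, the measured TCP pose, the force and the opening at its end, in the units of the state.
- sense(): the state, without advancing time (a new reading comes with each control period).
- snapshot(name): name is "scene" or "side" or "wrist"; returns the picture (480x640x3 uint8, blue, green, red); there is no depth.
- camera_params(name): a dict with "fx", "fy", "cx", "cy" (pixels), "R" (3x3) and "t" (3): a world point X has camera coordinates R X + t; the wrist camera has in their place "tool_from_camera" (4x4, takes a point from camera to tool coordinates, whose origin is the TCP and whose axes are the flange's). Camera axes: x right, y down, z forward; pixel columns grow to the right and rows downward; lengths in mm; the calibration is good to about 2 mm. A picture is of the moment at which its call begins: read the wrist's pose just before it. camera_params takes no time and is no camera call.
- hand_in(): hands the job in, once; it reports no verdict.
The state is a dict: "time": time; "joint_pos": joint angles; "qd": joint speeds; "joint_efforts": joint torques, N m; "tool_pos": TCP position; "tcp_rot": TCP orientation; "ft_force": force on the tool from outside, world axes, zero at the start; "wrist_torque": the same for the moment, N m; "finger_gap": finger opening in mm.
Only numpy, scipy, OpenCV 4.12 (cv2) and the standard library are available. Lean on these libraries where they do the work, as an engineer would, in place of code of your own. Each camera call takes 0.05 s, during which the arm holds its last target. There are 200 camera calls.

## Task

Move the four hole saws from the coloured seats on the aluminium tray into the pockets of the empty wooden rack, in reverse order: the saw that starts nearest the tray's white end goes in the pocket farthest from the rack's white end, the next one in the pocket beside it, and so on, so that the saw farthest from the tray's white end ends up next to the rack's white end. Set each one down in its pocket without dropping or toppling it, so that all four stand upright and released, flat on the pocket floors.

Things in the scene. Friction and masses are not known exactly. Their poses are not given: they have to be found in the camera images.
- saw_red_center (a point): Hole saw with a red painted cup: a solid upright cylinder 36 mm in diameter and 56 mm tall with a steel-coloured toothed foot, plus a steel nut 18 mm across and 6 mm high on top (62 mm overall), about 0.12 kg, loose. The point is the cup's centre, 28 mm above its flat underside; z is its axis, up when upright. It starts upright on the red seat.
- saw_yellow_center (a point): Hole saw with a yellow painted cup: a solid upright cylinder 36 mm in diameter and 56 mm tall with a steel-coloured toothed foot, plus a steel nut 18 mm across and 6 mm high on top (62 mm overall), about 0.12 kg, loose. The point is the cup's centre, 28 mm above its flat underside; z is its axis, up when upright. It starts upright on the yellow seat.
- saw_blue_center (a point): Hole saw with a blue painted cup: a solid upright cylinder 36 mm in diameter and 56 mm tall with a steel-coloured toothed foot, plus a steel nut 18 mm across and 6 mm high on top (62 mm overall), about 0.12 kg, loose. The point is the cup's centre, 28 mm above its flat underside; z is its axis, up when upright. It starts upright on the blue seat.
- saw_green_center (a point): Hole saw with a green painted cup: a solid upright cylinder 36 mm in diameter and 56 mm tall with a steel-coloured toothed foot, plus a steel nut 18 mm across and 6 mm high on top (62 mm overall), about 0.12 kg, loose. The point is the cup's centre, 28 mm above its flat underside; z is its axis, up when upright. It starts upright on the green seat.
- seat_red: Square red plastic seat on the tray, 58 x 58 mm, fixed in place: its floor is 4 mm above its underside (10 mm above the table) with a rim 6 mm higher round a 52 mm square. Origin at the centre of its underside. The red hole saw always starts here, so after the saw has gone it still shows where that saw stood in the row; which of the tray's four places it has changes from start to start.
- seat_yellow: Square yellow plastic seat on the tray, 58 x 58 mm, fixed in place: its floor is 4 mm above its underside (10 mm above the table) with a rim 6 mm higher round a 52 mm square. Origin at the centre of its underside. The yellow hole saw always starts here, so after the saw has gone it still shows where that saw stood in the row; which of the tray's four places it has changes from start to start.
- seat_blue: Square blue plastic seat on the tray, 58 x 58 mm, fixed in place: its floor is 4 mm above its underside (10 mm above the table) with a rim 6 mm higher round a 52 mm square. Origin at the centre of its underside. The blue hole saw always starts here, so after the saw has gone it still shows where that saw stood in the row; which of the tray's four places it has changes from start to start.
- seat_green: Square green plastic seat on the tray, 58 x 58 mm, fixed in place: its floor is 4 mm above its underside (10 mm above the table) with a rim 6 mm higher round a 52 mm square. Origin at the centre of its underside. The green hole saw always starts here, so after the saw has gone it still shows where that saw stood in the row; which of the tray's four places it has changes from start to start.
- tray: Flat aluminium tray, 6 mm thick, 256 x 70 mm, fixed. Origin: centre of its underside, on the table; y along the row, x across, z up. A white block (26 mm long) adjoins its +y end: the white end. The seats stand on it at x = 0, y = +96, +32, -32, -96 mm (first is nearest the white end). All four saws start here.
- rack: Wooden rack, dark board, light ribs, 256 x 70 mm, fixed. Origin: centre of its underside, on the table; y along the row, x across, z up. A white block (26 mm long) adjoins its +y end: the white end. Four pockets at x = 0, y = +96, +32, -32, -96 mm (first nearest the white end), each 52 mm square, floor 6 mm above the table, ribs 6 mm above the floor. Seated saw centre: 34 mm above table.

How it is judged (in metres and radians):
At the end, for the whole second after the job is handed in: Each saw stands in the pocket mirroring its start (tray place 1, next to the white end, to pocket 4; 2 to 3; 3 to 2; 4 to 1), centre within 12 mm of the pocket centre along and across and 4 mm of seated height, tilt under 0.12 rad, at rest (0.03 m/s, 0.3 rad/s) (((y of seat_red in the frame of tray between 0.076 and 0.116 m and y of saw_red_center in the frame of rack between -0.108 and -0.084 m) or (y of seat_red in the frame of tray between 0.012 and 0.052 m and y of saw_red_center in the frame of rack between -0.044 and -0.02 m) or (y of seat_red in the frame of tray between -0.052 and -0.012 m and y of saw_red_center in the frame of rack between 0.02 and 0.044 m) or (y of seat_red in the frame of tray between -0.116 and -0.076 m and y of saw_red_center in the frame of rack between 0.084 and 0.108 m)) and x of saw_red_center in the frame of rack between -0.012 and 0.012 m and z of saw_red_center in the frame of rack between 0.03 and 0.038 m and angle between each of saw_red_center, saw_yellow_center, saw_blue_center, saw_green_center's own z axis and vertical below 0.12 rad and linear speed of each of saw_red, saw_yellow, saw_blue, saw_green below 0.03 m/s and angular speed of each of saw_red, saw_yellow, saw_blue, saw_green below 0.3 rad/s and ((y of seat_yellow in the frame of tray between 0.076 and 0.116 m and y of saw_yellow_center in the frame of rack between -0.108 and -0.084 m) or (y of seat_yellow in the frame of tray between 0.012 and 0.052 m and y of saw_yellow_center in the frame of rack between -0.044 and -0.02 m) or (y of seat_yellow in the frame of tray between -0.052 and -0.012 m and y of saw_yellow_center in the frame of rack between 0.02 and 0.044 m) or (y of seat_yellow in the frame of tray between -0.116 and -0.076 m and y of saw_yellow_center in the frame of rack between 0.084 and 0.108 m)) and x of saw_yellow_center in the frame of rack between -0.012 and 0.012 m and z of saw_yellow_center in the frame of rack between 0.03 and 0.038 m and ((y of seat_blue in the frame of tray between 0.076 and 0.116 m and y of saw_blue_center in the frame of rack between -0.108 and -0.084 m) or (y of seat_blue in the frame of tray between 0.012 and 0.052 m and y of saw_blue_center in the frame of rack between -0.044 and -0.02 m) or (y of seat_blue in the frame of tray between -0.052 and -0.012 m and y of saw_blue_center in the frame of rack between 0.02 and 0.044 m) or (y of seat_blue in the frame of tray between -0.116 and -0.076 m and y of saw_blue_center in the frame of rack between 0.084 and 0.108 m)) and x of saw_blue_center in the frame of rack between -0.012 and 0.012 m and z of saw_blue_center in the frame of rack between 0.03 and 0.038 m and ((y of seat_green in the frame of tray between 0.076 and 0.116 m and y of saw_green_center in the frame of rack between -0.108 and -0.084 m) or (y of seat_green in the frame of tray between 0.012 and 0.052 m and y of saw_green_center in the frame of rack between -0.044 and -0.02 m) or (y of seat_green in the frame of tray between -0.052 and -0.012 m and y of saw_green_center in the frame of rack between 0.02 and 0.044 m) or (y of seat_green in the frame of tray between -0.116 and -0.076 m and y of saw_green_center in the frame of rack between 0.084 and 0.108 m)) and x of saw_green_center in the frame of rack between -0.012 and 0.012 m and z of saw_green_center in the frame of rack between 0.03 and 0.038 m); the robot touches nothing.
It fails at once if a saw is dropped or thrown (moves faster than 0.8 m/s with no finger on it: a fall of more than about 30 mm) ((linear speed of saw_red above 0.8 m/s and contact force between saw_red and the fingers below 0.01 N) or (linear speed of saw_yellow above 0.8 m/s and contact force between saw_yellow and the fingers below 0.01 N) or (linear speed of saw_blue above 0.8 m/s and contact force between saw_blue and the fingers below 0.01 N) or (linear speed of saw_green above 0.8 m/s and contact force between saw_green and the fingers below 0.01 N)).
It fails at once if a saw is toppled (angle between any of saw_red_center, saw_yellow_center, saw_blue_center, saw_green_center's own z axis and vertical above 1 rad).
It also fails if it takes over 106 s, if anything falls off the work surface, if the arm or the gripper's body presses on something with over 40 N, if the wrist force passes 120 N, or if a joint passes its speed limit or range.

## Working session

There is one attempt and no reset: what is moved stays moved. The work goes in short steps, Python scripts to look and compute and a tool call to move; the robot and the scene stay as the last step left them, time stands still between calls to the robot, and variables do not carry over. Pictures are saved under pics/ and viewed, about 12 in all and at most 16, crops included, and the job is handed in when it is done.

Besides the shell and the picture viewer there is one more tool, called after ">>>" as name(argument=value, ...), one argument or row to a line, values as JSON. servo_tool: Moves the arm, as the interface text tells. Its arguments: {"type":"object","properties":{"motion":{"type":"array"},"force":{"type":"number"}},"required":["motion"]}

```bash
mkdir -p pics
python3 - <<'E'
from bench import *
import cv2
print(sense()); print(hold_point_z)
for n in("scene","side","wrist"):
    cv2.imwrite(f"pics/{n}0.png",snapshot(n)); print(n,camera_params(n))
E
```

```text
{'time': 0.0, 'joint_pos': array([ 6.96485723e+01,  7.51468269e+00,  8.53296158e+01,  3.98489040e-04,
        8.72605372e+01, -4.89091457e+00]), 'qd': array([ 0.00552462, -0.01096676,  0.05465173,  0.04953092, -0.05894174,
       -0.03423224]), 'joint_efforts': array([-3.23936465e-04, -5.69392061e+01, -5.00551558e+01, -3.83915203e-04,
        1.52707152e-02, -2.05384407e-05]), 'tool_pos': array([159.69439669, 577.75042556, 207.64566846]), 'tcp_rot': array([-1.79895580e+02, -9.33472090e-03,  1.64539459e+02]), 'ft_force': array([ 0.43634843,  1.22242738, -0.54819437]), 'wrist_torque': array([-0.00643279, -0.03637773,  0.00192199]), 'finger_gap': 85.58888770057031}
18.700000000000003
scene {'fx': 493.4533034221771, 'fy': 493.4533034221771, 'cx': 317.62674917049276, 'cy': 240.38121335073703, 'R': array([[ 0.81771654,  0.5755984 , -0.00511286],
       [ 0.34864651, -0.50232884, -0.79127198],
       [-0.45802323,  0.64525361, -0.61144297]]), 't': array([-440.20223874, -146.08302864, 1112.17993233])}
side {'fx': 529.7281438231636, 'fy': 529.7281438231636, 'cx': 327.90105776580333, 'cy': 236.4061084144576, 'R': array([[ 0.84409097, -0.53572801,  0.02249289],
       [-0.30640587, -0.51634732, -0.799688  ],
       [ 0.44002941,  0.66811746, -0.59999431]]), 't': array([-455.22220844,  206.50288306,  793.15994387])}
wrist {'fx': 354.7102969524197, 'fy': 354.7102969524197, 'cx': 323.4164015104321, 'cy': 237.8908130570612, 'tool_from_camera': array([[ 4.04367037e-04, -9.64655564e-01, -2.63513719e-01,
         6.65102783e+01],
       [ 9.99999912e-01,  3.60283206e-04,  2.15616107e-04,
         8.02474706e-01],
       [-1.13055709e-04, -2.63513783e-01,  9.64655624e-01,
        -1.65199101e+02],
       [ 0.00000000e+00,  0.00000000e+00,  0.00000000e+00,
         1.00000000e+00]])}
```

View pics/scene0.png

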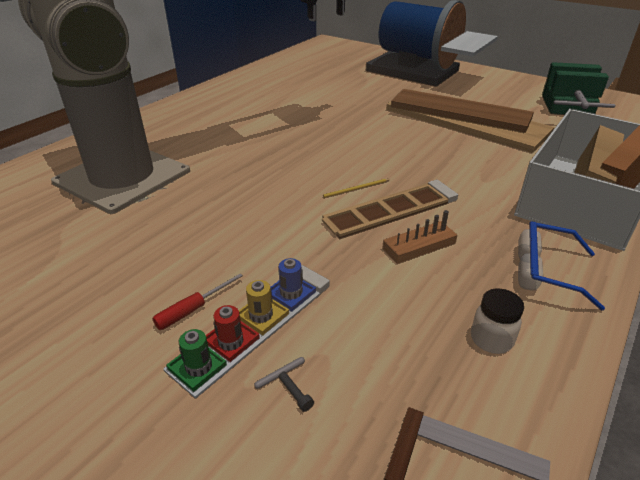

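View pics/side0.png

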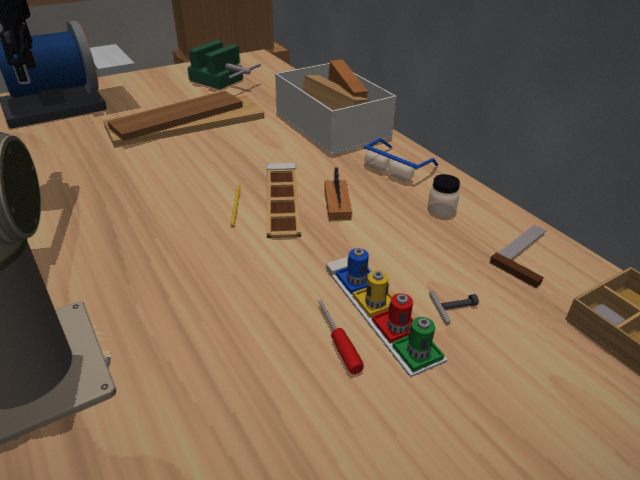

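The scene view shows the tray at lower left. From the white end, the order is blue (290,262), yellow (258,285), red (227,310), green (193,336). The rack is at (390,208), with its white end at the right (443,190). The side view agrees.

```bash
cat > h.py <<'E'
from bench import *
import cv2, numpy as np
from scipy.spatial.transform import Rotation as Ro
def cam(name, s=None):
    p=camera_params(name); K=np.array([[p['fx'],0,p['cx']],[0,p['fy'],p['cy']],[0,0,1]])
    if name!='wrist': return K,np.array(p['R']),np.array(p['t'])
    T=np.eye(4); T[:3,:3]=Ro.from_euler('xyz',s['tcp_rot'],degrees=True).as_matrix(); T[:3,3]=s['tool_pos']
    W=np.linalg.inv(T@p['tool_from_camera']); return K,W[:3,:3],W[:3,3]
def plane(c,px,z):
    K,R,t=c; d=R.T@np.linalg.solve(K,[px[0],px[1],1]); o=-R.T@t
    return o+d*(z-o[2])/d[2]
def tri(c1,p1,c2,p2):
    P=[K@np.c_[R,t] for K,R,t in(c1,c2)]
    X=cv2.triangulatePoints(P[0],P[1],np.float64(p1),np.float64(p2)).ravel(); return X[:3]/X[3]
def proj(c,X):
    K,R,t=c; q=K@(R@np.asarray(X,float)+t); return q[:2]/q[2]
def blobs(m,amin=60):
    n,_,st,ce=cv2.connectedComponentsWithStats(m.astype(np.uint8))
    return [(ce[i].round(1),st[i]) for i in range(1,n) if st[i][4]>=amin]
E
python3 - <<'E'
from h import *
a,b=cam('scene'),cam('side')
A=[(290,262),(258,285),(227,310),(193,336)];B=[(358,252),(378,273),(401,297),(424,322)]
for p,q in zip(A,B): print('saw',tri(a,p,b,q).round(1))
for n,roi in(('scene',(315,175,470,240)),('side',(260,155,305,240))):
    im=cv2.imread(f'pics/{n}0.png'); c=cam(n)
    x0,y0,x1,y1=roi; h=cv2.cvtColor(im,cv2.COLOR_BGR2HSV)[y0:y1,x0:x1]
    for nm,m in(('pk',(h[...,2]<115)&(h[...,1]>90)),('wh',(h[...,1]<50)&(h[...,2]>130))):
        for ce,st in blobs(m,40):
            px=ce+[x0,y0]; print(n,nm,px,st[2:],plane(c,px,6 if nm=='pk' else 10).round(1))
E
```

```text
saw [546.7 -85.2  68.7]
saw [ 540.8 -152.9   70.9]
saw [ 538.5 -216.6   69.9]
saw [ 534.5 -276.9   69.4]
scene pk [355.2 189. ] [ 66  19 125] [466.4 241.2   6. ]
scene pk [425.4 194.7] [ 34  18 335] [598.8 305.4   6. ]
scene pk [399.8 202.7] [ 34  18 359] [569.1 247.9   6. ]
scene pk [383.2 220.9] [126  39 624] [572.6 172.4   6. ]
scene pk [373.1 211. ] [ 35  19 387] [539.4 190.8   6. ]
scene pk [344.9 219.7] [ 35  21 408] [509.4 133.5   6. ]
scene pk [433.8 228.5] [ 26  25 112] [663.7 205.3   6. ]
scene wh [443.1 188.1] [ 29  17 196] [620.6 344.4  10. ]
side pk [281.2 176. ] [ 22  11 235] [604.5 310.9   6. ]
side pk [281.7 190.6] [ 23  12 267] [574.3 252.6   6. ]
side pk [282.3 206.1] [ 24  13 305] [545.1 195.7   6. ]
side pk [283.  223.3] [ 25  15 353] [515.4 137.9   6. ]
side pk [284.1 235.6] [ 34   7 129] [496.8  99.    6. ]
side wh [280.7 165.5] [ 29   6 149] [624.3 349.8  10. ]
```

>>> servo_tool(
  motion=[
    [85,0,0,0,0,0,0.14],
    [85,0,0,0,0,0,0.14],
    [85,0,0,0,0,0,0.14],
    [85,0,0,0,0,0,0.14],
    [85,0,0,0,0,0,0.14],
    [85,0,0,0,0,0,0.14],
    [85,0,0,0,0,0,0.14],
    [85,0,0,0,0,0,0.14],
    [85,0,0,0,0,0,0.14],
    [85,0,0,0,0,0,0.14],
  ],
)

```text
time: 1.15
tool_pos: [158.8, 575.3, 203.0]
tcp_rot: [-179.9, 0.6, 81.2]
ft_force: [0.0, -0.4, 0.1]
finger_gap: 84.8
```

>>> servo_tool(
  motion=[
    [85,-9,47,0,0,0,0.12],
    [85,-9,47,0,0,0,0.12],
    [85,-9,47,0,0,0,0.08],
    [85,-9,47,0,0,0,0],
    [85,-9,47,0,0,0,0],
    [85,-9,47,0,0,0,0],
    [85,-9,47,0,0,0,0],
    [85,-9,47,0,0,0,0],
    [85,-9,47,0,0,0,0],
    [85,0,0,0,0,0,0],
  ],
)

```text
time: 2.15
tool_pos: [519.5, 320.8, 199.3]
tcp_rot: [-180.0, 0.8, 62.2]
ft_force: [-1.3, -1.3, -0.1]
finger_gap: 85.1
```

```bash
cat > look.py <<'E'
import sys
from h import *
s=sense(); im=snapshot('wrist'); cv2.imwrite(f'pics/{sys.argv[1]}.png',im)
print({k:np.round(s[k],1) for k in('time','tool_pos','tcp_rot')})
np.save(f'pics/{sys.argv[1]}.npy',np.r_[s['tool_pos'],s['tcp_rot']])
E
python3 look.py w1
```

```text
{'time': np.float64(2.2), 'tool_pos': array([519.5, 320.8, 199.3]), 'tcp_rot': array([-180. ,    0.8,   62.2])}
```

View pics/w1.png

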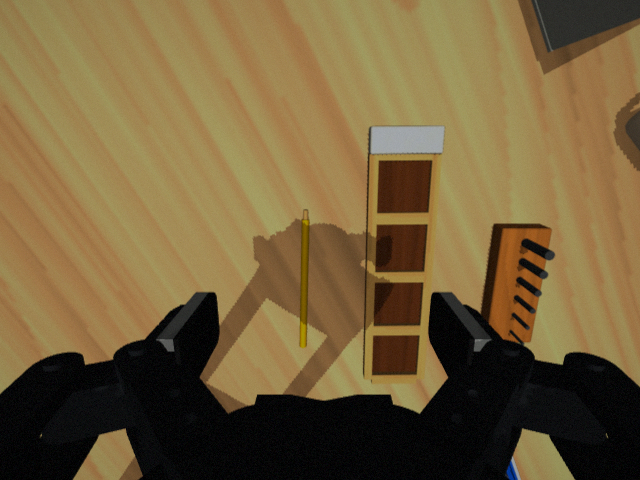

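The wrist view shows all four pockets at about (404,186), (401,248), (397,304) and (395,355), with the white block at (407,139). The rack is close to aligned with the tool.

Run:
```python
from h import *
im=cv2.imread('pics/w1.png'); v=np.load('pics/w1.npy'); c=cam('wrist',dict(tool_pos=v[:3],tcp_rot=v[3:]))
h=cv2.cvtColor(im,cv2.COLOR_BGR2HSV)[150:385,362:440]
m=(h[...,2]<115)&(h[...,1]>90); m=cv2.morphologyEx(m.astype(np.uint8),cv2.MORPH_OPEN,np.ones((3,3)))
cs,_=cv2.findContours(m,cv2.RETR_EXTERNAL,cv2.CHAIN_APPROX_NONE)
P=[]
for k in cs:
    if cv2.contourArea(k)<800: continue
    r=cv2.minAreaRect(k); px=np.array(r[0])+[362,150]
    # rim-top square centre and size at z=12 
    X=plane(c,px,9); P.append(X); print(px,np.round(r[1:][0],1),X.round(1),'mm',[round(e*(v[2]+165-9)/355,1) for e in r[1]])
P=np.array(P); P=P[np.argsort(-P[:,1])]
print(np.linalg.norm(np.diff(P,axis=0),axis=1)); d=P[0]-P[-1]; print(np.degrees(np.arctan2(d[1],d[0])),P.mean(0))
```

```text
[395.  354.5] [39. 46.] [511.7 130.1   9. ] mm [np.float64(39.0), np.float64(46.0)]
[397.  303.5] [43. 50.] [540.6 187.9   9. ] mm [np.float64(43.0), np.float64(50.0)]
[400.  247.5] [47. 52.] [570.2 245.3   9. ] mm [np.float64(47.0), np.float64(52.0)]
[404. 186.] [52. 54.] [600.4 302.2   9. ] mm [np.float64(52.0), np.float64(54.0)]
[64.40726681 64.59748921 64.52570279]
62.74271238803188 [555.73494552 216.35005622   9.        ]
```

>>> servo_tool(
  motion=[
    [85,0,0,0,0,0,-0.14],
    [85,0,0,0,0,0,-0.14],
    [85,0,0,0,0,0,-0.14],
    [85,-48,5,0,0,0,0],
    [85,-48,5,0,0,0,0],
    [85,-48,5,0,0,0,0],
    [85,-48,5,0,0,0,0],
    [85,-48,5,0,0,0,0],
    [85,-48,5,0,0,0,0],
    [85,-48,5,0,0,0,0],
  ],
)

```text
time: 3.2
tool_pos: [530.8, -9.7, 198.6]
tcp_rot: [-179.1, 0.5, 88.5]
ft_force: [1.8, 0.4, 0.5]
finger_gap: 84.9
```

>>> servo_tool(
  motion=[
    [85,-45,5,0,0,0,0.03],
    [85,-45,5,0,0,0,0],
    [85,-40,3,0,0,0,0],
    [85,0,0,0,0,0,0],
    [85,0,0,0,0,0,0],
  ],
)

```text
time: 3.7
tool_pos: [536.2, -145.1, 198.8]
tcp_rot: [-179.1, 0.5, 86.7]
ft_force: [0.5, 0.4, -0.4]
finger_gap: 85.1
```

```bash
python3 look.py w2
```

```text
{'time': np.float64(3.7), 'tool_pos': array([ 536.2, -145.1,  198.8]), 'tcp_rot': array([-179.1,    0.5,   86.7])}
```

View pics/w2.png

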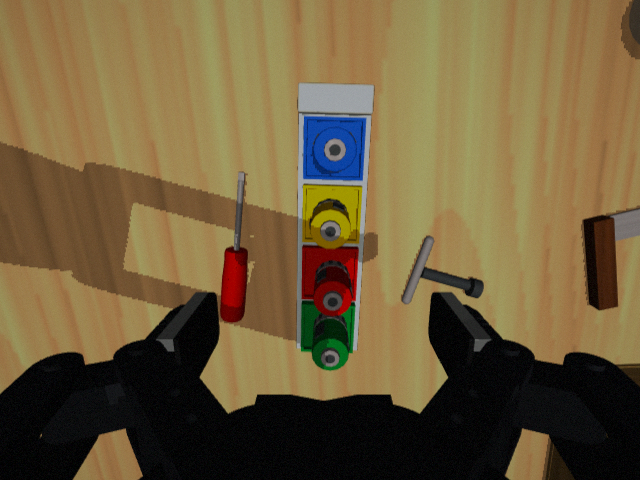

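The wrist view shows the nuts at about (335,149) blue, (330,231) yellow, (333,301) red and (331,357) green. The white block is at the top, and the row is nearly aligned with the tool.

```bash
cat > go.py <<'E'
# go.py x y z yaw : tool-frame shift from the present pose to a target with the tool vertical
import sys
from h import *
def go(x,y,z,yaw):
    s=sense(); R=Ro.from_euler('xyz',s['tcp_rot'],degrees=True); G=Ro.from_euler('xyz',[180,0,yaw],degrees=True)
    print('pose',s['tool_pos'].round(1),s['tcp_rot'].round(1),'gap',s['finger_gap'].round(1),'t',round(s['time'],1))
    d=np.array([x,y,z])-s['tool_pos']
    print('shift now-axes',R.inv().apply(d).round(1),'goal-axes',G.inv().apply(d).round(1),'turn',(R.inv()*G).as_rotvec().round(3))
if __name__=='__main__': go(*map(float,sys.argv[1:]))
E
python3 - <<'E'
from h import *
im=cv2.imread('pics/w2.png'); v=np.load('pics/w2.npy'); c=cam('wrist',dict(tool_pos=v[:3],tcp_rot=v[3:]))
P=np.array([plane(c,p,72) for p in[(335,149),(330.5,231),(333,301),(331,357)]]); print(P.round(1),np.linalg.norm(np.diff(P,axis=0),axis=1))
h=cv2.cvtColor(im,cv2.COLOR_BGR2HSV)
for x0,y0,x1,y1 in[(295,80,380,115)]:
    m=(h[y0:y1,x0:x1,1]<50)&(h[y0:y1,x0:x1,2]>120)
    for ce,st in blobs(m,200): print('white',plane(c,ce+[x0,y0],10))
from go import go
go(545,-85,150,86.4)
E
```

```text
[[ 547.2  -85.4   72. ]
 [ 540.1 -152.6   72. ]
 [ 538.9 -217.6   72. ]
 [ 534.1 -275.2   72. ]] [67.63240122 65.03626821 57.78474933]
white [550.48594376 -41.02110016  10.        ]Traceback (most recent call last):
  File "<stdin>", line 9, in <module>
  File "go.py", line 6, in go
    print('pose',s['tool_pos'].round(1),s['tcp_rot'].round(1),'gap',s['finger_gap'].round(1),'t',round(s['time'],1))
                                                                    ^^^^^^^^^^^^^^^^^^^^^
AttributeError: 'float' object has no attribute 'round'
```

```bash
sed -i "s/s\['finger_gap'\].round(1)/round(s['finger_gap'],1)/" go.py; python3 go.py 547 -85.3 120 86.4
```

```text
pose [ 536.2 -144.9  198.8] [-179.1    0.5   86.7] gap 84.8 t 3.8
shift now-axes [60.8  8.6 78.2] goal-axes [60.2  7.  78.8] turn [-0.016  0.008  0.005]
```

>>> servo_tool(
  motion=[
    [85,0,0,0,-0.016,0.008,0],
    [85,30,3.5,40,0,0,0],
    [85,30,3.5,39,0,0,0],
    [85,0,0,0,0,0,0],
    [85,0,0,0,0,0,0],
  ],
)

```text
time: 4.25
tool_pos: [548.3, -77.7, 120.8]
tcp_rot: [179.6, -0.1, 87.2]
ft_force: [-0.2, -0.7, 1.1]
finger_gap: 85.0
```

```bash
python3 go.py 547 -85.3 24 86.4
```

```text
pose [548.3 -77.7 120.8] [ 1.796e+02 -1.000e-01  8.720e+01] gap 85.0 t 4.2
shift now-axes [-7.8 -1.7 96.8] goal-axes [-7.7 -0.8 96.8] turn [ 0.008 -0.002  0.014]
```

>>> servo_tool(
  motion=[
    [85,-7.5,-1,0,0.005,0,0.01],
    [85,0,0,40,0,0,0],
    [85,0,0,35,0,0,0],
    [85,0,0,0,0,0,0],
    [85,0,0,0,0,0,0],
  ],
)

```text
time: 4.75
tool_pos: [552.8, -88.9, 53.2]
tcp_rot: [179.1, 0.1, 86.5]
ft_force: [0.5, -0.1, 0.6]
finger_gap: 85.3
```

```bash
python3 go.py 547 -85.3 24 86.4
```

```text
pose [552.8 -88.9  53.2] [1.791e+02 1.000e-01 8.650e+01] gap 85.3 t 4.8
shift now-axes [ 3.3 -6.5 29.1] goal-axes [ 3.2 -6.  29.2] turn [0.015 0.001 0.003]
```

>>> servo_tool(
  motion=[
    [85,3,-6,10,0.015,0,0],
    [85,0,0,0,0,0,0],
    [85,0,0,0,0,0,0],
  ],
)

```text
time: 5.05
tool_pos: [550.1, -87.1, 48.1]
tcp_rot: [179.7, 0.2, 86.5]
ft_force: [0.1, -0.7, -1.5]
finger_gap: 84.8
```

```bash
python3 go.py 547 -85.3 24 86.4
```

```text
pose [550.1 -87.1  48.1] [179.7   0.2  86.5] gap 84.8 t 5.0
shift now-axes [ 1.7 -3.3 24.1] goal-axes [ 1.6 -3.2 24.1] turn [0.006 0.003 0.001]
```

>>> servo_tool(
  motion=[
    [85,2,-4,14,0.006,0,0],
    [85,0.5,-1,12,0,0,0],
    [85,0,0,0,0,0,0],
  ],
)

```text
time: 5.35
tool_pos: [546.3, -84.4, 21.9]
tcp_rot: [179.8, 0.2, 86.5]
ft_force: [0.1, 0.8, -1.1]
finger_gap: 84.8
```

```bash
python3 go.py 547 -85.3 24 86.4; python3 look.py w3
```

```text
pose [546.3 -84.4  21.9] [179.8   0.2  86.5] gap 84.8 t 5.3
shift now-axes [-0.9  0.8 -2.1] goal-axes [-0.9  0.8 -2.1] turn [0.003 0.003 0.001]
{'time': np.float64(5.4), 'tool_pos': array([546.3, -84.4,  21.9]), 'tcp_rot': array([179.8,   0.2,  86.5])}
```

View pics/w3.png

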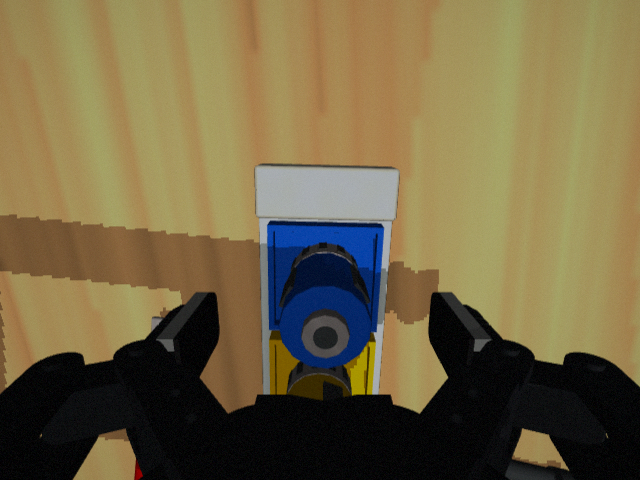

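The view shows the blue nut at (326,336), midway between the fingers (about x=324). I'll close the gripper.

>>> servo_tool(
  motion=[
    [0,0,0,0,0,0,0],
    [0,0,0,0,0,0,0],
    [0,0,0,0,0,0,0],
    [0,0,0,0,0,0,0],
    [0,0,0,0,0,0,0],
    [0,0,0,0,0,0,0],
    [0,0,0,0,0,0,0],
    [0,0,0,0,0,0,0],
  ],
  force=50,
)

```text
time: 6.2
tool_pos: [547.0, -84.5, 23.1]
tcp_rot: [179.8, 0.2, 86.5]
ft_force: [-0.2, 0.3, -0.2]
finger_gap: 34.6
```

>>> servo_tool(
  motion=[
    [0,0,0,-20,0,0,0],
    [0,0,0,-40,0,0,0],
    [0,0,0,-40,0,0,0],
    [0,0,0,-15,0,0,0],
    [0,0,0,0,0,0,0],
  ],
)

```text
time: 6.7
tool_pos: [544.2, -83.5, 139.3]
tcp_rot: [-179.9, 0.1, 86.5]
ft_force: [-0.7, -0.6, -1.2]
finger_gap: 34.4
```

```bash
python3 go.py 512 132.5 120 62.5
```

```text
pose [544.2 -83.5 139.3] [-1.799e+02  1.000e-01  8.650e+01] gap 34.4 t 6.7
shift now-axes [213.7 -45.3  18.9] goal-axes [ 176.8 -128.3   19.3] turn [-0.002  0.003  0.419]
```

>>> servo_tool(
  motion=[
    [0,25,-5,0,0,0,0],
    [0,40,-9,0,0,0,0],
    [0,40,-9,0,0,0,0],
    [0,40,-9,0,0,0,0],
    [0,35,-8,0,0,0,0],
    [0,15,-3,0,0,0,0],
    [0,0,0,0,0,0,0.12],
    [0,0,0,0,0,0,0.14],
    [0,0,0,0,0,0,0.13],
    [0,0,0,0,0,0,0],
  ],
)

```text
time: 7.7
tool_pos: [505.4, 120.8, 124.6]
tcp_rot: [-179.3, 0.6, 63.3]
ft_force: [0.1, -0.1, -1.1]
finger_gap: 34.0
```

```bash
python3 go.py 512 132.5 60 62.5
```

```text
pose [505.4 120.8 124.6] [-179.3    0.6   63.3] gap 34.0 t 7.7
shift now-axes [14.1  1.4 64.5] goal-axes [13.4  0.4 64.6] turn [-0.013  0.011  0.014]
```

>>> servo_tool(
  motion=[
    [0,10,0,15,-0.012,0.01,0.014],
    [0,6,0,20,0,0,0],
    [0,0,0,20,0,0,0],
    [0,0,0,10,0,0,0],
    [0,0,0,0,0,0,0],
  ],
)

```text
time: 8.2
tool_pos: [510.5, 134.6, 53.3]
tcp_rot: [-179.8, 0.2, 63.5]
ft_force: [0.1, -0.2, -1.6]
finger_gap: 34.2
```

```bash
python3 go.py 512 132.5 60 62.5; python3 look.py w4
```

```text
pose [510.5 134.6  53.3] [-179.8    0.2   63.5] gap 34.2 t 8.2
shift now-axes [-1.2  2.2 -6.7] goal-axes [-1.2  2.3 -6.7] turn [-0.004  0.003  0.018]
{'time': np.float64(8.2), 'tool_pos': array([510.5, 134.6,  53.3]), 'tcp_rot': array([-179.8,    0.2,   63.5])}
```

View pics/w4.png

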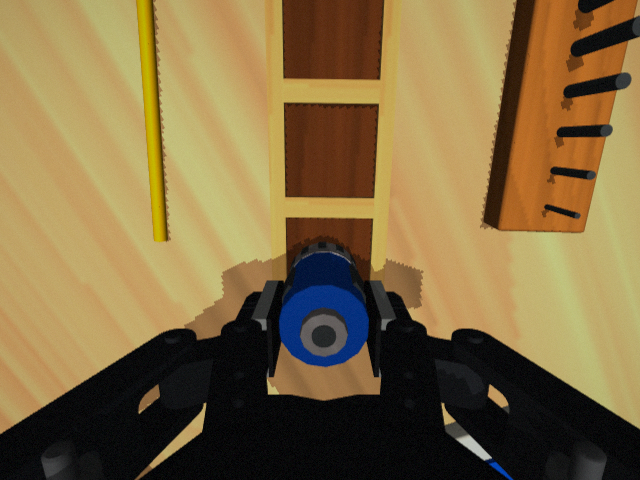

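The view shows the blue saw held upright over pocket 4. The ribs between pockets 3/4 and 2/3 are centred at about (329,207) and (331,91), which gives a close-range fix on the rack.

Run:
```python
from h import *
v=np.load('pics/w4.npy'); c=cam('wrist',dict(tool_pos=v[:3],tcp_rot=v[3:]))
im=cv2.imread('pics/w4.png').astype(int)
# dark (pocket) runs along the column 330 and along rows 60,150
g=im[...,2]<125
for nm,l in(('col330',g[:270,330]),('row50',g[50]),('row150',g[150]),('row190',g[190])):
    e=np.flatnonzero(np.diff(l.astype(int))); print(nm,e)
a=plane(c,(330,207.5),12);b=plane(c,(331,91),12); d=(b-a)/np.linalg.norm(b-a)
print(a.round(1),b.round(1),np.linalg.norm(b-a),np.degrees(np.arctan2(d[1],d[0])))
print('P4',(a-32*d).round(1),'P3',((a+b)/2).round(1),'P2',(b+32*d).round(1),'P1',(b+96*d).round(1))
print('nut',plane(c,(324,334),53.3-22.5+72).round(1))
```

```text
col330 [ 78 102 197 217]
row50 [152 155 282 381 508 527 569 597]
row150 [159 162 284 376 493 510]
row190 [161 164 284 374 487 504]
[527.  159.4  12. ] [555.7 216.5  12. ] 63.92121372517624 63.337581537971495
P4 [512.7 130.8  12. ] P3 [541.4 187.9  12. ] P2 [570.1 245.1  12. ] P1 [598.8 302.3  12. ]
nut [510.8 134.1 102.8]
```

```bash
python3 go.py 512.2 130.5 19 62.9
```

```text
pose [510.8 134.6  54. ] [-179.8    0.2   63.5] gap 34.2 t 8.2
shift now-axes [-2.9  3.2 35. ] goal-axes [-3.   3.1 35. ] turn [-0.003  0.003  0.01 ]
```

>>> servo_tool(
  motion=[
    [0,-4,4,8,-0.003,0.003,0.01],
    [0,-1,1,10,0,0,0],
    [0,0,0,6,0,0,0],
    [0,0,0,0,0,0,0],
  ],
)

```text
time: 8.65
tool_pos: [515.3, 127.0, 30.5]
tcp_rot: [179.8, -0.2, 62.9]
ft_force: [-1.0, 0.8, -0.5]
finger_gap: 34.2
```

```bash
python3 go.py 512.2 130.5 19 62.9
```

```text
pose [515.3 127.   30.5] [179.8  -0.2  62.9] gap 34.2 t 8.7
shift now-axes [ 1.7 -4.4 11.5] goal-axes [ 1.7 -4.3 11.5] turn [ 0.003 -0.003  0.001]
```

>>> servo_tool(
  motion=[
    [0,1,-3,3,0.003,-0.003,0],
    [0,0,-0.5,2,0,0,0],
    [0,0,0,0,0,0,0],
  ],
)

```text
time: 8.95
tool_pos: [512.9, 129.8, 25.7]
tcp_rot: [180.0, 0.0, 62.9]
ft_force: [0.0, 0.8, -1.1]
finger_gap: 34.4
```

```bash
python3 go.py 512.2 130.5 19 62.9
```

```text
pose [512.9 129.8  25.7] [180.    0.   62.9] gap 34.4 t 8.9
shift now-axes [ 0.3 -1.   6.7] goal-axes [ 0.3 -1.   6.7] turn [0.001 0.    0.001]
```

>>> servo_tool(
  motion=[
    [0,0,0,3,0,0,0],
    [0,0,0,2,0,0,0],
    [0,0,0,0.5,0,0,0],
    [0,0,0,0,0,0,0],
  ],
)

```text
time: 9.35
tool_pos: [513.3, 130.1, 20.2]
tcp_rot: [179.9, -0.0, 63.0]
ft_force: [-0.3, 0.6, -1.3]
finger_gap: 34.3
```

>>> servo_tool(
  motion=[
    [0,0,0,1.5,0,0,0],
    [0,0,0,0.5,0,0,0],
    [0,0,0,0,0,0,0],
  ],
)

```text
time: 9.65
tool_pos: [513.8, 130.3, 18.9]
tcp_rot: [179.9, -0.1, 63.0]
ft_force: [-0.2, -0.7, -1.3]
finger_gap: 34.6
```

>>> servo_tool(
  motion=[
    [0,-0.5,-0.5,1.5,0,0,0],
    [0,0,0,0.5,0,0,0],
    [0,0,0,0,0,0,0],
  ],
)

```text
time: 9.95
tool_pos: [514.3, 130.5, 18.9]
tcp_rot: [179.8, -0.2, 63.0]
ft_force: [0.5, 0.3, -1.4]
finger_gap: 34.5
```

>>> servo_tool(
  motion=[
    [0,0,-1,2,0,0,0],
    [0,0,0,1,0,0,0],
  ],
)

```text
time: 10.15
tool_pos: [515.0, 130.8, 18.8]
tcp_rot: [179.6, -0.2, 63.0]
ft_force: [-5.6, -0.3, 8.6]
finger_gap: 34.3
```

>>> servo_tool(
  motion=[
    [50,0,0,0,0,0,0],
    [60,0,0,0,0,0,0],
    [85,0,0,0,0,0,0],
    [85,0,0,0,0,0,0],
    [85,0,0,0,0,0,0],
    [85,0,0,0,0,0,0],
  ],
)

```text
time: 10.75
tool_pos: [515.0, 130.6, 18.1]
tcp_rot: [179.6, -0.2, 63.0]
ft_force: [0.5, 0.4, -0.7]
finger_gap: 84.9
```

```bash
python3 go.py 540.5 -152.7 120 86.4; python3 look.py w5
```

```text
pose [515.  130.6  18.1] [179.6  -0.2  63. ] gap 84.9 t 10.8
shift now-axes [-240.4  152.1 -101.8] goal-axes [-281.1   43.3 -101.9] turn [ 0.007 -0.002 -0.409]
{'time': np.float64(10.8), 'tool_pos': array([515. , 130.6,  18.1]), 'tcp_rot': array([179.6,  -0.2,  63. ])}
```

View pics/w5.png

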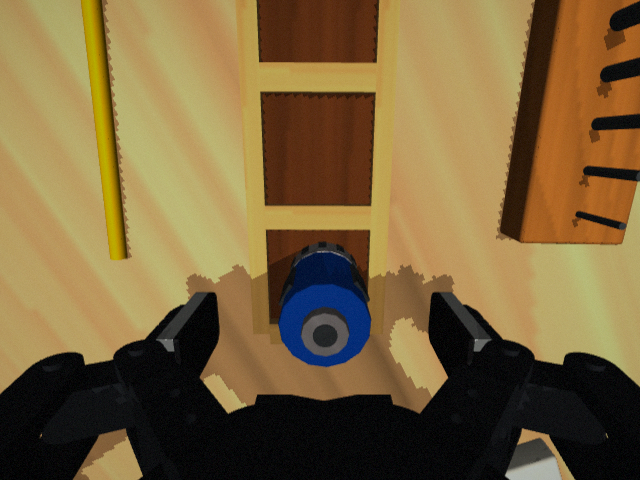

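The blue saw stands released in pocket 4, with its nut at (325,335). It sits about 3 mm off centre across the rack, which is within tolerance. Next I'll lift and go to yellow.

>>> servo_tool(
  motion=[
    [85,0,0,-20,0,0,0],
    [85,0,0,-40,0,0,0],
    [85,0,0,-35,0,0,0],
    [85,0,0,0,0,0,-0.13],
    [85,0,0,0,0,0,-0.14],
    [85,0,0,0,0,0,-0.12],
    [85,-40,6,0,0,0,0],
    [85,-45,7,0,0,0,0],
    [85,-45,7,0,0,0,0],
    [85,-45,7,0,0,0,0],
  ],
)

```text
time: 11.8
tool_pos: [529.8, -45.0, 117.1]
tcp_rot: [179.5, -0.1, 86.9]
ft_force: [1.1, -0.4, 0.3]
finger_gap: 85.2
```

```bash
python3 go.py 540.5 -152.7 120 86.4
```

```text
pose [529.8 -45.  117.1] [ 1.795e+02 -1.000e-01  8.690e+01] gap 85.2 t 11.8
shift now-axes [-107.    16.5   -3.1] goal-axes [-106.8   17.4   -2.9] turn [ 0.008 -0.003  0.008]
```

>>> servo_tool(
  motion=[
    [85,-40,6,0,0.008,0,0.008],
    [85,-40,6,0,0,0,0],
    [85,-18,3,0,0,0,0],
    [85,0,0,20,0,0,0],
    [85,0,0,0,0,0,0],
  ],
)

```text
time: 12.3
tool_pos: [538.9, -155.2, 97.2]
tcp_rot: [179.9, -0.0, 86.0]
ft_force: [-0.9, 0.4, -1.1]
finger_gap: 84.9
```

```bash
python3 go.py 540.5 -152.7 24 86.4
```

```text
pose [ 538.9 -155.2   97.2] [179.9  -0.   86. ] gap 84.9 t 12.3
shift now-axes [ 2.5  1.3 73.2] goal-axes [ 2.6  1.5 73.2] turn [ 0.002 -0.    -0.007]
```

>>> servo_tool(
  motion=[
    [85,2,1,15,0,0,0],
    [85,0,0,25,0,0,0],
    [85,0,0,15,0,0,0],
    [85,0,0,0,0,0,0],
  ],
)

```text
time: 12.7
tool_pos: [541.4, -151.5, 40.8]
tcp_rot: [179.8, -0.0, 86.1]
ft_force: [0.0, -0.2, -0.6]
finger_gap: 84.9
```

```bash
python3 go.py 540.5 -152.7 23 86.4
```

```text
pose [ 541.4 -151.5   40.8] [179.8  -0.   86.1] gap 84.9 t 12.7
shift now-axes [-1.2 -0.9 17.8] goal-axes [-1.2 -0.8 17.8] turn [ 0.004 -0.    -0.006]
```

>>> servo_tool(
  motion=[
    [85,-1,-1,9,0,0,0],
    [85,0,0,7,0,0,0],
    [85,0,0,0,0,0,0],
    [85,0,0,0,0,0,0],
  ],
)

```text
time: 13.1
tool_pos: [541.4, -151.7, 25.1]
tcp_rot: [179.7, 0.0, 86.2]
ft_force: [1.2, -0.4, -0.1]
finger_gap: 85.0
```

```bash
python3 go.py 540.5 -152.7 23 86.4
```

```text
pose [ 541.4 -151.7   25.1] [179.7   0.   86.2] gap 85.0 t 13.1
shift now-axes [-1.  -0.8  2. ] goal-axes [-1.  -0.8  2.1] turn [ 0.005  0.    -0.004]
```

Close here, then lift.

>>> servo_tool(
  motion=[
    [85,0,0,2,0,0,0],
    [0,0,0,0,0,0,0],
    [0,0,0,0,0,0,0],
    [0,0,0,0,0,0,0],
    [0,0,0,0,0,0,0],
    [0,0,0,0,0,0,0],
    [0,0,0,0,0,0,0],
    [0,0,0,0,0,0,0],
  ],
)

```text
time: 13.9
tool_pos: [542.9, -152.4, 25.1]
tcp_rot: [179.5, 0.1, 86.2]
ft_force: [-0.3, 0.4, 0.8]
finger_gap: 34.1
```

>>> servo_tool(
  motion=[
    [0,0,0,-20,0,0,0],
    [0,0,0,-40,0,0,0],
    [0,0,0,-40,0,0,0],
    [0,0,0,-15,0,0,0],
    [0,0,0,0,0,0,0],
  ],
)

```text
time: 14.4
tool_pos: [539.5, -151.4, 140.9]
tcp_rot: [179.8, -0.0, 86.2]
ft_force: [-0.9, -0.1, -0.5]
finger_gap: 34.1
```

```bash
python3 go.py 541 188 120 62.9
```

```text
pose [ 539.5 -151.4  140.9] [179.8  -0.   86.2] gap 34.1 t 14.4
shift now-axes [338.7 -21.3  21.1] goal-axes [ 302.8 -153.3   20.9] turn [ 0.002 -0.001  0.406]
```

>>> servo_tool(
  motion=[
    [0,25,-2,0,0,0,0],
    [0,45,-3,0,0,0,0],
    [0,45,-3,0,0,0,0],
    [0,45,-3,0,0,0,0],
    [0,45,-3,0,0,0,0],
    [0,45,-3,0,0,0,0],
    [0,40,-3,0,0,0,0],
    [0,20,-1,0,0,0,0],
    [0,0,0,0,0,0,0.12],
    [0,0,0,0,0,0,0.14],
  ],
)

```text
time: 15.4
tool_pos: [532.8, 170.4, 125.4]
tcp_rot: [-179.4, 0.3, 70.8]
ft_force: [-0.3, 0.3, -1.2]
finger_gap: 34.1
```

```bash
python3 go.py 541 188 120 62.9
```

```text
pose [532.8 170.4 125.4] [-179.4    0.3   70.8] gap 34.1 t 15.4
shift now-axes [19.3  2.   5.3] goal-axes [19.4 -0.8  5.4] turn [-0.01   0.006  0.138]
```

>>> servo_tool(
  motion=[
    [0,0,0,0,-0.01,0.006,0.13],
    [0,11,0,15,0,0,0],
    [0,6,0,25,0,0,0],
    [0,0,0,20,0,0,0],
    [0,0,0,0,0,0,0],
  ],
)

```text
time: 15.9
tool_pos: [536.3, 186.2, 55.4]
tcp_rot: [-179.6, 0.3, 62.8]
ft_force: [-0.3, 0.1, -1.9]
finger_gap: 34.2
```

```bash
python3 go.py 541 188 20.5 62.9
```

```text
pose [536.3 186.2  55.4] [-179.6    0.3   62.8] gap 34.2 t 15.9
shift now-axes [ 3.9  3.5 34.8] goal-axes [ 3.7  3.3 34.9] turn [-0.006  0.005 -0.001]
```

>>> servo_tool(
  motion=[
    [0,3,3,8,-0.006,0.004,0],
    [0,1,0.5,8,0,0,0],
    [0,0,0,5,0,0,0],
    [0,0,0,0,0,0,0],
  ],
)

```text
time: 16.3
tool_pos: [541.3, 188.0, 32.5]
tcp_rot: [-180.0, 0.1, 62.8]
ft_force: [1.0, -0.5, -1.4]
finger_gap: 34.5
```

```bash
python3 go.py 541 188 20.5 62.9
```

```text
pose [541.3 188.   32.5] [-1.80e+02  1.00e-01  6.28e+01] gap 34.5 t 16.3
shift now-axes [-0.1 -0.2 12. ] goal-axes [-0.1 -0.2 12. ] turn [-0.     0.001 -0.002]
```

>>> servo_tool(
  motion=[
    [0,0,-0.3,4,0,0,0],
    [0,0,0,3,0,0,0],
    [0,0,0,2,0,0,0],
    [0,0,0,0.5,0,0,0],
    [0,0,0,0,0,0,0],
  ],
)

```text
time: 16.8
tool_pos: [542.6, 188.3, 24.2]
tcp_rot: [179.9, -0.0, 62.8]
ft_force: [-1.1, 0.8, -1.9]
finger_gap: 34.4
```

>>> servo_tool(
  motion=[
    [0,0,-1,2,0,0,0],
    [0,0,-0.5,1.5,0,0,0],
    [0,0,-0.5,1,0,0,0],
    [0,0,0,1,0,0,0],
  ],
)

```text
time: 17.2
tool_pos: [542.2, 189.9, 21.0]
tcp_rot: [179.8, -0.2, 62.8]
ft_force: [-4.5, -0.1, 8.7]
finger_gap: 34.4
```

Contact shows as an 8.7 N upward force, so I'll release and lift.

>>> servo_tool(
  motion=[
    [50,0,0,0,0,0,0],
    [60,0,0,0,0,0,0],
    [85,0,0,0,0,0,0],
    [85,0,0,0,0,0,0],
    [85,0,0,0,0,0,0],
    [85,0,0,0,0,0,0],
    [85,0,0,-20,0,0,0],
    [85,0,0,-40,0,0,0],
    [85,0,0,-35,0,0,0],
    [85,0,0,-10,0,0,0],
  ],
)

```text
time: 18.2
tool_pos: [538.8, 189.1, 125.4]
tcp_rot: [-179.9, 0.1, 62.8]
ft_force: [0.8, -0.3, -0.8]
finger_gap: 85.0
```

```bash
python3 go.py 538.7 -217 120 86.4; python3 look.py w6
```

```text
pose [538.8 189.1 125.4] [-1.799e+02  1.000e-01  6.280e+01] gap 85.0 t 18.2
shift now-axes [-361.2  185.6    5.9] goal-axes [-405.3   25.4    5.4] turn [-0.002  0.002 -0.412]
{'time': np.float64(18.2), 'tool_pos': array([538.8, 189.1, 125.4]), 'tcp_rot': array([-1.799e+02,  1.000e-01,  6.280e+01])}
```

View pics/w6.png

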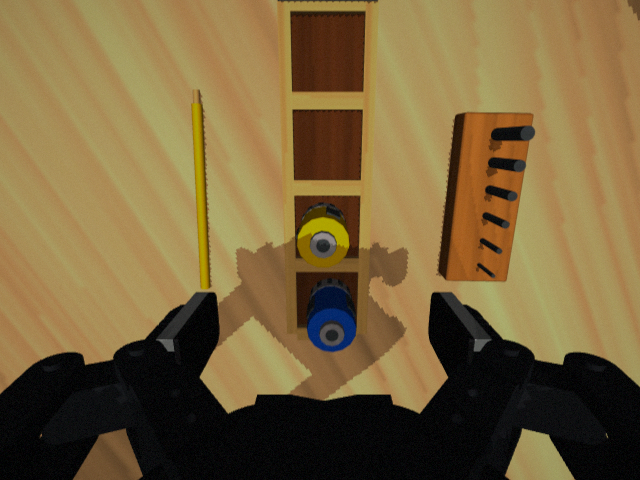

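Both saws stand upright in their pockets: yellow at (323,244) in pocket 3 and blue at (331,334) in pocket 4. Next is red.

>>> servo_tool(
  motion=[
    [85,0,0,0,0,0,-0.13],
    [85,0,0,0,0,0,-0.14],
    [85,0,0,0,0,0,-0.13],
    [85,-40,3,0,0,0,0],
    [85,-45,3,0,0,0,0],
    [85,-45,3,0,0,0,0],
    [85,-45,3,0,0,0,0],
    [85,-45,3,0,0,0,0],
    [85,-45,3,0,0,0,0],
    [85,-45,3,0,0,0,0],
  ],
)

```text
time: 19.25
tool_pos: [535.9, -125.6, 110.0]
tcp_rot: [-179.1, -0.0, 87.3]
ft_force: [0.6, -0.4, -0.5]
finger_gap: 85.0
```

```bash
python3 go.py 538.7 -217 120 86.4
```

```text
pose [ 535.9 -125.6  110. ] [-179.1   -0.    87.3] gap 85.0 t 19.2
shift now-axes [-91.2   7.  -10.2] goal-axes [-91.1   8.6 -10. ] turn [-0.016 -0.001  0.016]
```

>>> servo_tool(
  motion=[
    [85,-40,3,0,-0.014,0,0.012],
    [85,-30,3,0,0,0,0],
    [85,-12,1,0,0,0,0],
    [85,0,0,15,0,0,0],
    [85,0,0,0,0,0,0],
  ],
)

```text
time: 19.75
tool_pos: [533.1, -214.8, 85.1]
tcp_rot: [-179.4, -0.2, 86.2]
ft_force: [-0.3, 1.8, -0.0]
finger_gap: 84.8
```

```bash
python3 go.py 538.7 -217 23 86.4
```

```text
pose [ 533.1 -214.8   85.1] [-179.4   -0.2   86.2] gap 84.8 t 19.8
shift now-axes [-2.   6.3 62. ] goal-axes [-1.8  5.7 62.1] turn [-0.01  -0.004 -0.004]
```

>>> servo_tool(
  motion=[
    [85,-2,4,15,-0.01,0,0],
    [85,0,1,20,0,0,0],
    [85,0,0,12,0,0,0],
    [85,0,0,0,0,0,0],
  ],
)

```text
time: 20.15
tool_pos: [537.1, -209.9, 33.2]
tcp_rot: [-179.8, -0.4, 86.5]
ft_force: [-0.0, 0.6, 0.4]
finger_gap: 84.9
```

```bash
python3 go.py 538.7 -217 23 86.4
```

```text
pose [ 537.1 -209.9   33.2] [-179.8   -0.4   86.5] gap 84.9 t 20.1
shift now-axes [-7.1  2.1 10.2] goal-axes [-7.   2.  10.2] turn [-0.004 -0.007  0.002]
```

>>> servo_tool(
  motion=[
    [85,-6,1.5,5,-0.004,-0.007,0],
    [85,-1.5,0.5,3.5,0,0,0],
    [85,0,0,0,0,0,0],
    [85,0,0,0,0,0,0],
  ],
)

```text
time: 20.55
tool_pos: [540.0, -216.8, 25.6]
tcp_rot: [179.9, 0.1, 86.6]
ft_force: [0.4, -0.3, 0.3]
finger_gap: 85.0
```

```bash
python3 go.py 538.7 -217 23 86.4
```

```text
pose [ 540.  -216.8   25.6] [1.799e+02 1.000e-01 8.660e+01] gap 85.0 t 20.6
shift now-axes [-0.3 -1.2  2.6] goal-axes [-0.3 -1.2  2.6] turn [0.002 0.001 0.004]
```

>>> servo_tool(
  motion=[
    [85,0,-1,3,0,0,0],
    [0,0,0,0,0,0,0],
    [0,0,0,0,0,0,0],
    [0,0,0,0,0,0,0],
    [0,0,0,0,0,0,0],
    [0,0,0,0,0,0,0],
    [0,0,0,0,0,0,0],
    [0,0,0,0,0,0,0],
  ],
)

```text
time: 21.35
tool_pos: [539.9, -217.6, 24.3]
tcp_rot: [179.7, 0.1, 86.6]
ft_force: [-0.4, -0.1, 1.6]
finger_gap: 34.0
```

>>> servo_tool(
  motion=[
    [0,0,0,-20,0,0,0],
    [0,0,0,-40,0,0,0],
    [0,0,0,-40,0,0,0],
    [0,0,0,-15,0,0,0],
    [0,0,0,0,0,0,0],
  ],
)

```text
time: 21.85
tool_pos: [536.8, -216.0, 138.7]
tcp_rot: [-179.9, -0.0, 86.6]
ft_force: [1.4, -0.4, -1.6]
finger_gap: 33.9
```

```bash
python3 go.py 570.2 245.2 120 62.9
```

```text
pose [ 536.8 -216.   138.7] [-179.9   -0.    86.6] gap 33.9 t 21.9
shift now-axes [462.3   5.9  19. ] goal-axes [ 425.7 -180.4   18.7] turn [-0.003 -0.     0.413]
```

>>> servo_tool(
  motion=[
    [0,25,0,0,0,0,0],
    [0,45,1,-1,0,0,0],
    [0,45,1,-1,0,0,0],
    [0,45,1,-1,0,0,0],
    [0,45,1,-1,0,0,0],
    [0,45,1,-1,0,0,0],
    [0,45,1,-1,0,0,0],
    [0,45,1,-1,0,0,0],
    [0,40,0,0,0,0,0],
    [0,30,0,0,0,0,0],
  ],
)

```text
time: 22.85
tool_pos: [560.3, 203.1, 121.7]
tcp_rot: [-178.5, 0.1, 86.1]
ft_force: [-0.2, -1.4, -1.2]
finger_gap: 34.4
```

>>> servo_tool(
  motion=[
    [0,15,0,0,0,0,0],
    [0,0,0,0,0,0,0.12],
    [0,0,0,0,0,0,0.14],
    [0,0,0,0,0,0,0.13],
    [0,0,0,0,0,0,0],
  ],
)

```text
time: 23.35
tool_pos: [555.4, 221.1, 109.4]
tcp_rot: [-178.1, 1.3, 63.3]
ft_force: [0.3, -0.3, -1.1]
finger_gap: 34.3
```

```bash
python3 go.py 570.2 245.2 60 62.9
```

```text
pose [555.4 221.1 109.4] [-178.1    1.3   63.3] gap 34.3 t 23.4
shift now-axes [29.2  4.  48.7] goal-axes [28.2  2.2 49.4] turn [-0.033  0.022  0.007]
```

>>> servo_tool(
  motion=[
    [0,10,1,0,-0.02,0.012,0.007],
    [0,12,1,12,-0.012,0.01,0],
    [0,5,0,18,0,0,0],
    [0,0,0,12,0,0,0],
    [0,0,0,0,0,0,0],
  ],
)

```text
time: 23.85
tool_pos: [569.8, 244.2, 62.3]
tcp_rot: [179.9, -0.0, 63.6]
ft_force: [-0.0, -0.1, -2.2]
finger_gap: 34.2
```

```bash
python3 go.py 570.2 245.2 20 62.9
```

```text
pose [569.8 244.2  62.3] [179.9  -0.   63.6] gap 34.2 t 23.9
shift now-axes [ 1.1 -0.2 42.3] goal-axes [ 1.1 -0.1 42.3] turn [ 0.002 -0.     0.012]
```

>>> servo_tool(
  motion=[
    [0,1,-0.5,8,0,0,0.01],
    [0,0,0,12,0,0,0],
    [0,0,-0.5,8,0,0,0],
    [0,0,0,0,0,0,0],
  ],
)

```text
time: 24.25
tool_pos: [569.9, 245.2, 32.8]
tcp_rot: [179.8, -0.1, 63.1]
ft_force: [-0.3, 0.3, -1.7]
finger_gap: 34.4
```

```bash
python3 go.py 570.2 245.2 20 62.9
```

```text
pose [569.9 245.2  32.8] [ 1.798e+02 -1.000e-01  6.310e+01] gap 34.4 t 24.2
shift now-axes [ 0.1  0.2 12.8] goal-axes [ 0.2  0.3 12.8] turn [ 0.003 -0.001  0.003]
```

>>> servo_tool(
  motion=[
    [0,0,0,4,0,0,0],
    [0,0,-0.3,4,0,0,0],
    [0,0,-0.3,2,0,0,0],
    [0,0,0,0.5,0,0,0],
    [0,0,0,0,0,0,0],
  ],
)

```text
time: 24.75
tool_pos: [570.2, 245.5, 22.4]
tcp_rot: [179.8, -0.1, 63.1]
ft_force: [0.4, -0.2, -2.6]
finger_gap: 34.0
```

>>> servo_tool(
  motion=[
    [0,0,-0.3,1.5,0,0,0],
    [0,0,-0.3,1,0,0,0],
    [0,0,-0.5,1.5,0,0,0],
    [0,0,0,1.5,0,0,0],
  ],
)

```text
time: 25.15
tool_pos: [570.6, 246.8, 20.2]
tcp_rot: [179.7, -0.3, 63.1]
ft_force: [-8.4, -2.0, 13.9]
finger_gap: 34.1
```

Contact again, so I'll release and lift.

>>> servo_tool(
  motion=[
    [50,0,0,0,0,0,0],
    [60,0,0,0,0,0,0],
    [85,0,0,0,0,0,0],
    [85,0,0,0,0,0,0],
    [85,0,0,0,0,0,0],
    [85,0,0,0,0,0,0],
    [85,0,0,-20,0,0,0],
    [85,0,0,-40,0,0,0],
    [85,0,0,-40,0,0,0],
    [85,0,0,-15,0,0,0],
  ],
)

```text
time: 26.15
tool_pos: [566.8, 245.6, 134.0]
tcp_rot: [180.0, 0.1, 63.1]
ft_force: [0.5, -0.4, 0.2]
finger_gap: 84.9
```

>>> servo_tool(
  motion=[
    [85,0,0,0,0,0,-0.13],
    [85,0,0,0,0,0,-0.14],
    [85,0,0,0,0,0,-0.12],
    [85,0,0,0,0,0,0],
  ],
)

```text
time: 26.55
tool_pos: [569.0, 246.3, 137.5]
tcp_rot: [179.7, -0.1, 86.2]
ft_force: [-0.2, 0.1, 0.0]
finger_gap: 85.2
```

```bash
python3 go.py 534.3 -276 120 86.4
```

```text
pose [569.  246.3 137.5] [ 1.797e+02 -1.000e-01  8.620e+01] gap 85.2 t 26.6
shift now-axes [-5.235e+02  1.000e-01  1.680e+01] goal-axes [-523.5   -1.9   17.5] turn [ 0.006 -0.001 -0.004]
```

>>> servo_tool(
  motion=[
    [85,-40,0,0,0,0,0],
    [85,-47,0,0,0,0,0],
    [85,-47,0,0,0,0,0],
    [85,-47,0,0,0,0,0],
    [85,-47,0,0,0,0,0],
    [85,-47,0,0,0,0,0],
    [85,-47,0,0,0,0,0],
    [85,-47,0,0,0,0,0],
    [85,-47,0,0,0,0,0],
    [85,-40,0,0,0,0,0],
  ],
)

```text
time: 27.55
tool_pos: [527.5, -218.3, 130.7]
tcp_rot: [179.9, -0.2, 84.4]
ft_force: [1.0, -1.0, 0.2]
finger_gap: 85.1
```

```bash
python3 go.py 534.3 -276 120 86.4
```

```text
pose [ 527.5 -218.3  130.7] [179.9  -0.2  84.4] gap 85.1 t 27.6
shift now-axes [-56.8  12.4  10.5] goal-axes [-57.1  10.4  10.7] turn [ 0.001 -0.003 -0.035]
```

>>> servo_tool(
  motion=[
    [85,-30,6,10,0,0,-0.03],
    [85,-15,3,20,0,0,0],
    [85,0,0,10,0,0,0],
    [85,0,0,0,0,0,0],
  ],
)

```text
time: 27.95
tool_pos: [530.1, -271.9, 87.9]
tcp_rot: [180.0, -0.1, 84.9]
ft_force: [0.8, -0.2, 0.5]
finger_gap: 84.9
```

```bash
python3 go.py 534.3 -276 23 86.4
```

```text
pose [ 530.1 -271.9   87.9] [ 1.80e+02 -1.00e-01  8.49e+01] gap 84.9 t 27.9
shift now-axes [-3.8  4.5 64.9] goal-axes [-3.8  4.5 64.9] turn [ 0.001 -0.002 -0.027]
```

>>> servo_tool(
  motion=[
    [85,-3,3.5,12,0,0,-0.025],
    [85,-0.5,0.5,20,0,0,0],
    [85,0,0,12,0,0,0],
    [85,0,0,0,0,0,0],
  ],
)

```text
time: 28.35
tool_pos: [535.6, -272.7, 42.5]
tcp_rot: [179.9, -0.1, 86.5]
ft_force: [0.4, 0.2, 0.7]
finger_gap: 85.1
```

```bash
python3 go.py 534.3 -276 23 86.4; python3 look.py w7
```

```text
pose [ 535.6 -272.7   42.5] [ 1.799e+02 -1.000e-01  8.650e+01] gap 85.1 t 28.4
shift now-axes [-3.5 -1.1 19.5] goal-axes [-3.4 -1.1 19.5] turn [ 0.002 -0.002  0.003]
{'time': np.float64(28.4), 'tool_pos': array([ 535.6, -272.7,   42.5]), 'tcp_rot': array([ 1.799e+02, -1.000e-01,  8.650e+01])}
```

View pics/w7.png

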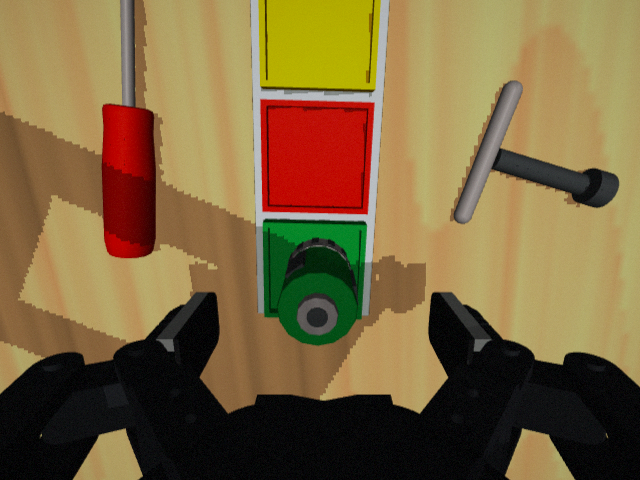

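The green nut is at (317,316), slightly left of the fingers' midline. I'll cast its ray to correct the position.

Run:
```python
from h import *
v=np.load('pics/w7.npy'); c=cam('wrist',dict(tool_pos=v[:3],tcp_rot=v[3:]))
print(plane(c,(317,316),72)); from go import go; go(*plane(c,(317,316),72)[:2],23,86.4)
```

```text
[ 533.00356475 -276.38867323   72.        ]
pose [ 536.  -272.9   43.4] [ 1.798e+02 -1.000e-01  8.650e+01] gap 85.2 t 28.4
shift now-axes [-3.8 -2.8 20.4] goal-axes [-3.7 -2.8 20.4] turn [ 0.003 -0.002  0.003]
```

>>> servo_tool(
  motion=[
    [85,-3.5,-3,8,0.003,0,0],
    [85,-0.5,-1,9,0,0,0],
    [85,0,0,2,0,0,0],
    [85,0,0,0,0,0,0],
  ],
)

```text
time: 28.8
tool_pos: [533.2, -277.1, 25.4]
tcp_rot: [179.9, -0.0, 86.6]
ft_force: [-0.5, -0.3, 0.4]
finger_gap: 85.3
```

```bash
python3 go.py 533 -276.4 23 86.4
```

```text
pose [ 533.2 -277.1   25.4] [179.9  -0.   86.6] gap 85.3 t 28.8
shift now-axes [ 0.7 -0.2  2.4] goal-axes [ 0.7 -0.2  2.4] turn [ 0.003 -0.     0.004]
```

>>> servo_tool(
  motion=[
    [85,0.5,0,3,0,0,0],
    [0,0,0,0,0,0,0],
    [0,0,0,0,0,0,0],
    [0,0,0,0,0,0,0],
    [0,0,0,0,0,0,0],
    [0,0,0,0,0,0,0],
    [0,0,0,0,0,0,0],
    [0,0,0,0,0,0,0],
  ],
)

```text
time: 29.6
tool_pos: [533.9, -277.1, 23.4]
tcp_rot: [179.8, 0.0, 86.6]
ft_force: [1.3, 0.8, 0.3]
finger_gap: 34.5
```

>>> servo_tool(
  motion=[
    [0,0,0,-20,0,0,0],
    [0,0,0,-40,0,0,0],
    [0,0,0,-40,0,0,0],
    [0,0,0,-20,0,0,0],
    [0,0,0,0,0,0,0],
  ],
)

```text
time: 30.1
tool_pos: [531.2, -275.6, 144.1]
tcp_rot: [-179.9, -0.2, 86.6]
ft_force: [0.2, -0.2, -1.2]
finger_gap: 34.3
```

```bash
python3 go.py 599.6 302.3 130 62.9
```

```text
pose [ 531.2 -275.6  144.1] [-179.9   -0.2   86.6] gap 34.3 t 30.1
shift now-axes [580.9  34.1  15.7] goal-axes [ 545.6 -202.3   14.1] turn [-0.002 -0.002  0.414]
```

>>> servo_tool(
  motion=[
    [0,25,1,0,0,0,0],
    [0,45,3,-1,0,0,0],
    [0,45,3,-1,0,0,0],
    [0,45,3,-1,0,0,0],
    [0,45,3,-1,0,0,0],
    [0,45,3,-1,0,0,0],
    [0,45,3,-1,0,0,0],
    [0,45,3,-1,0,0,0],
    [0,45,3,-1,0,0,0],
    [0,45,3,-1,0,0,0],
  ],
)

```text
time: 31.1
tool_pos: [580.2, 161.2, 136.9]
tcp_rot: [-179.0, -0.0, 86.0]
ft_force: [1.1, -0.4, -1.5]
finger_gap: 35.1
```

```bash
python3 go.py 599.6 302.3 130 62.9
```

```text
pose [580.2 161.2 136.9] [-179.   -0.   86.] gap 35.1 t 31.1
shift now-axes [142.1   9.5   6.8] goal-axes [134.4 -47.    6.9] turn [-0.017  0.003  0.403]
```

>>> servo_tool(
  motion=[
    [0,42,3,0,-0.01,0,0],
    [0,40,3,0,0,0,0],
    [0,25,2,0,0,0,0],
    [0,10,0,0,0,0,0],
    [0,0,0,0,0,0,0.12],
    [0,0,0,0,0,0,0.14],
    [0,0,0,0,0,0,0.12],
    [0,0,0,0,0,0,0],
  ],
)

```text
time: 31.9
tool_pos: [588.7, 285.7, 120.0]
tcp_rot: [-178.9, 0.8, 63.9]
ft_force: [-0.2, 0.0, -0.5]
finger_gap: 34.0
```

```bash
python3 go.py 599.6 302.3 60 62.9
```

```text
pose [588.7 285.7 120. ] [-178.9    0.8   63.9] gap 34.0 t 31.9
shift now-axes [20.6  3.6 59.6] goal-axes [19.8  2.2 60. ] turn [-0.019  0.015  0.017]
```

>>> servo_tool(
  motion=[
    [0,10,1,12,-0.012,0.01,0.015],
    [0,8,1,20,-0.006,0.004,0],
    [0,0,0,20,0,0,0],
    [0,0,0,0,0,0,0],
  ],
)

```text
time: 32.3
tool_pos: [597.7, 297.4, 63.4]
tcp_rot: [-179.9, 0.2, 63.7]
ft_force: [-0.7, -0.4, -1.1]
finger_gap: 34.3
```

```bash
python3 go.py 599.6 302.3 20 62.9
```

```text
pose [597.7 297.4  63.4] [-179.9    0.2   63.7] gap 34.3 t 32.3
shift now-axes [ 5.3 -0.4 43.4] goal-axes [ 5.2 -0.5 43.4] turn [-0.002  0.003  0.013]
```

>>> servo_tool(
  motion=[
    [0,4,-0.5,8,0,0.002,0.01],
    [0,0.5,0,12,0,0,0],
    [0,0,0,9,0,0,0],
    [0,0,0,0,0,0,0],
  ],
)

```text
time: 32.7
tool_pos: [600.1, 300.9, 33.4]
tcp_rot: [-179.9, 0.0, 63.2]
ft_force: [-0.1, 0.4, -1.5]
finger_gap: 34.2
```

```bash
python3 go.py 599.6 302.3 20 62.9; python3 look.py w8
```

```text
pose [600.1 300.9  33.4] [-179.9    0.    63.2] gap 34.2 t 32.7
shift now-axes [ 1.1 -1.  13.4] goal-axes [ 1.  -1.1 13.4] turn [-0.001  0.001  0.006]
{'time': np.float64(32.7), 'tool_pos': array([600.1, 300.9,  33.4]), 'tcp_rot': array([-179.9,    0. ,   63.2])}
```

View pics/w8.png

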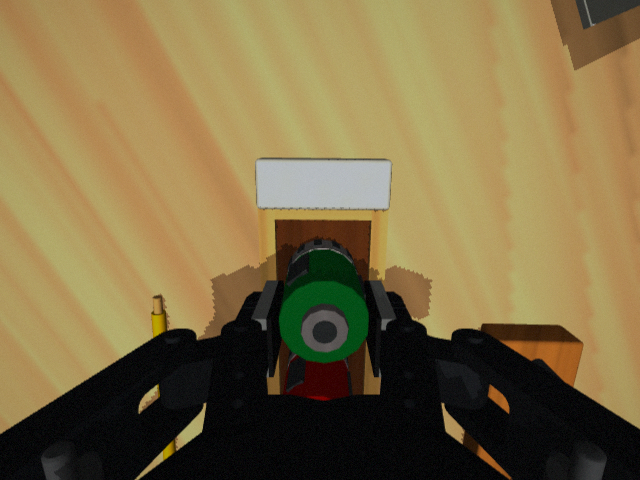

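Green hangs upright over pocket 1, centred between the ribs, with the white block just beyond. I'll lower it.

>>> servo_tool(
  motion=[
    [0,0.5,-0.5,4,0,0,0],
    [0,0,-0.3,4,0,0,0],
    [0,0,-0.3,2.5,0,0,0],
    [0,0,0,0.5,0,0,0],
    [0,0,0,0,0,0,0],
  ],
)

```text
time: 33.25
tool_pos: [601.0, 302.7, 24.4]
tcp_rot: [179.9, -0.1, 63.3]
ft_force: [0.5, -0.5, -1.2]
finger_gap: 33.9
```

>>> servo_tool(
  motion=[
    [0,-0.3,-0.5,2.5,0,0,0],
    [0,0,-0.3,1.5,0,0,0],
    [0,0,-0.3,1,0,0,0],
    [0,0,0,1,0,0,0],
  ],
)

```text
time: 33.65
tool_pos: [600.4, 303.4, 19.3]
tcp_rot: [179.9, -0.2, 63.3]
ft_force: [-4.2, -0.7, 9.0]
finger_gap: 34.3
```

Contact at 9 N. I'll release, lift clear and move back for a final look.

>>> servo_tool(
  motion=[
    [50,0,0,0,0,0,0],
    [60,0,0,0,0,0,0],
    [85,0,0,0,0,0,0],
    [85,0,0,0,0,0,0],
    [85,0,0,0,0,0,0],
    [85,0,0,0,0,0,0],
    [85,0,0,-20,0,0,0],
    [85,0,0,-40,0,0,0],
    [85,0,0,-45,0,0,0],
    [85,0,0,-45,0,0,0],
  ],
)

```text
time: 34.65
tool_pos: [594.0, 300.4, 162.5]
tcp_rot: [-179.5, 0.6, 63.3]
ft_force: [0.0, 1.0, -0.5]
finger_gap: 85.0
```

>>> servo_tool(
  motion=[
    [85,0,0,-40,0,0,0],
    [85,-20,0,0,0,0,0],
    [85,-20,0,0,0,0,0],
    [85,0,0,0,0,0,0],
    [85,0,0,0,0,0,0],
  ],
)

```text
time: 35.15
tool_pos: [580.8, 266.3, 216.9]
tcp_rot: [179.9, -0.2, 63.3]
ft_force: [0.0, -0.3, -0.0]
finger_gap: 85.1
```

```bash
python3 look.py w9; python3 -c "
from h import *
for n in('scene','side'): cv2.imwrite(f'pics/{n}9.png',snapshot(n))
cv2.imwrite('pics/fin.png',np.hstack([cv2.resize(cv2.imread('pics/scene9.png')[150:270,300:480],(400,267)),cv2.resize(cv2.imread('pics/side9.png')[140:260,200:380],(400,267))]))"
```

```text
{'time': np.float64(35.2), 'tool_pos': array([580.8, 266.3, 216.9]), 'tcp_rot': array([179.9,  -0.2,  63.3])}
```

View pics/w9.png

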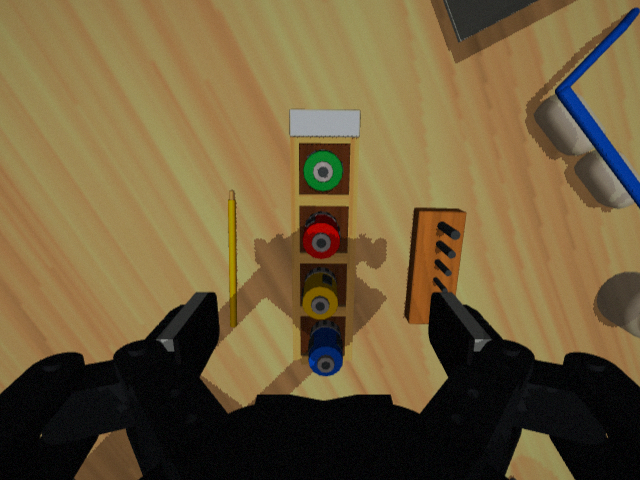

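View pics/fin.png

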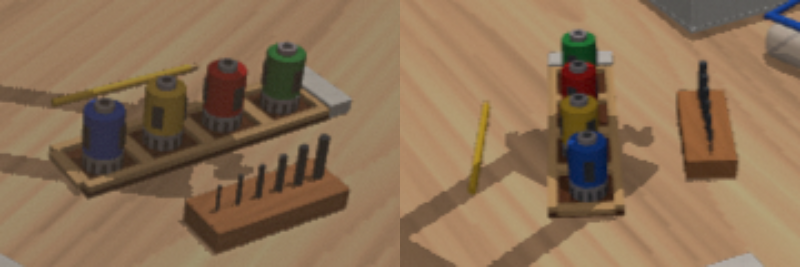

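All four saws stand upright from the white end: green (323,172), red (321,242), yellow (320,305), blue (325,365). Before handing in, I'll check the offsets in the rack frame using this one image.

Run:
```python
from h import *
v=np.load('pics/w9.npy'); c=cam('wrist',dict(tool_pos=v[:3],tcp_rot=v[3:]))
P=np.array([[599.6,302.3],[512.2,130.5]]); o=P.mean(0); y=(P[0]-P[1])/np.linalg.norm(P[0]-P[1]); x=np.array([y[1],-y[0]])
f=lambda p,z:[round(float((plane(c,p,z)[:2]-o)@a),1) for a in(x,y)]
for n,p in dict(green=(323,172),red=(321.5,242),yellow=(320,305),blue=(325,365)).items(): print(n,f(p,68))
print('rib12',f((325,201),12),'rib23 y',f((324,258),12),'white near edge (y=128)',f((325,137),12),'edges x',f((291,200),12),f((359,200),12))
cs=[cam('scene'),cam('side')]
for n,a,b in(('green',(287,47),(578,35)),('red',(228,66),(577,65)),('yellow',(165,83),(579,99)),('blue',(105,103),(587,136))):
    a=(300+a[0]*.45,150+a[1]*.45); b=(200+(b[0]-400)*.45,140+b[1]*.45); X=tri(cs[0],a,cs[1],b); print(n,X.round(1),[round(float((X[:2]-o)@q),1) for q in(x,y)])
```

```text
green [-0.7, 97.6]
red [-1.8, 34.0]
yellow [-3.0, -29.3]
blue [2.2, -95.9]
rib12 [1.6, 63.0] rib23 y [0.9, -0.1] white near edge (y=128) [1.3, 127.7] edges x [-34.1, 63.9] [37.4, 64.2]
green [600.  303.8  64.1] [-0.3, 97.8]
red [569.6 248.6  62.7] [-2.4, 35.0]
yellow [539.6 188.8  64.4] [-2.0, -32.0]
blue [515.5 129.4  65. ] [3.4, -95.9]
```

```bash
python3 -c "
from bench import *
print(hand_in())"
```

```text
the job is handed in; nothing more can be done
None
```

All four hole saws are in the rack in reverse order, standing upright and released, and I handed the job in at about 35 s of the 106 s. From the rack's white end they stand green, red, yellow, blue; on the tray the order from its white end was blue, yellow, red, green.

I lowered each saw until the wrist force showed contact (9 to 14 N) before releasing it.

**Last checks:**
- **Position:** the final wrist picture puts every saw within 3 mm of its pocket centre, both along and across the rack. In the same picture the rack's own edges read about 1.5 mm to one side, so yellow may be nearer 4.5 mm off across. The limit is 12 mm.
- **Second measurement:** the scene and side cameras agree with the wrist picture to within about 3 mm, and blue is worst at 3.4 mm across.
- **Height disagreement:** the scene and side cameras put the nut tops at 63–65 mm where 68 mm was expected. I put this down to coarse pixel picks and calibration, since the saws look upright and flat on the pocket floors in both views.
- **Clearance:** the gripper was open and well above the saws, and the wrist force read about zero.

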